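# Turn the desk carousel to bring the push-pin jar to the front

## Task

Turn the round desk carousel by pushing its blue rim fins with the fingertips, slowly enough that everything on it stays standing, until the jar of push pins (pale, with a black lid) stands squarely at the front, in line with the orange arrow on the black base; then let the tray come to rest and move clear. Do not touch, lift or tip the things standing on the tray, and do not disturb the mouse, mug or stapler on the desk.

Things in the scene. Friction and masses are not known exactly. Their poses are not given: they have to be found in the camera images.
- carousel: fixed base of the carousel: black disc 176 mm across and 7 mm thick on the desk, with a flat black tongue 36 mm wide and 5 mm high that reaches out to 141 mm from the centre and bears an orange arrow pointing to the centre. Origin: on the turning axis, on the desk; z up; the tongue (the front) lies along its own -x axis. The base is fixed to the desk; its yaw differs from run to run by up to 0.5 rad, and the front is where the tongue is.
- front_arrow (a point): the orange arrow on the tongue, 120 mm from the turning axis, 6 mm above the desk
- carousel_tray (a joint): turn of the tray on the base in rad, positive counter-clockwise from above; at 0 the fins stand at 45, 135, 225 and 315 deg counter-clockwise from the base's +x axis. Turns through several turns either way with a light drag (0.06 N m plus 0.05 N m per rad/s, about 0.7 N at the fins) and stops where it is left.
- tray_middle (a point): middle of the tray's floor, on the turning axis, 20 mm above the desk. The tray is a white disc 220 mm across with a grey lip round its edge, 4 mm wide, its top 28 mm above the desk. Things stand loose on the floor and ride round with it by friction.
- fin0 (a point): outer part of the top edge of blue fin 0 (of four, 90 deg apart, alike): an upright blue plate on the tray's rim, in a radial plane, 8 mm thick, from 107 to 137 mm from the axis, 11 to 85 mm above the desk; this point lies on its middle plane 127 mm from the axis, 85 mm above the desk
- fin1 (a point): outer part of the top edge of blue fin 1 (of four, 90 deg apart, alike): an upright blue plate on the tray's rim, in a radial plane, 8 mm thick, from 107 to 137 mm from the axis, 11 to 85 mm above the desk; this point lies on its middle plane 127 mm from the axis, 85 mm above the desk
- fin2 (a point): outer part of the top edge of blue fin 2 (of four, 90 deg apart, alike): an upright blue plate on the tray's rim, in a radial plane, 8 mm thick, from 107 to 137 mm from the axis, 11 to 85 mm above the desk; this point lies on its middle plane 127 mm from the axis, 85 mm above the desk
- fin3 (a point): outer part of the top edge of blue fin 3 (of four, 90 deg apart, alike): an upright blue plate on the tray's rim, in a radial plane, 8 mm thick, from 107 to 137 mm from the axis, 11 to 85 mm above the desk; this point lies on its middle plane 127 mm from the axis, 85 mm above the desk
- parts_jar: the jar of push pins to bring to the front: pale grey to cream, with a black lid, 52 mm across, 70 mm tall; stands loose on the tray about 62 mm from the axis. Origin: centre of its underside, z up
- mini_cone: small red and white toy traffic cone on a black foot 58 mm square, 70 mm tall, loose on the tray about 62 mm from the axis. Origin: centre of its underside
- red_pawn: red turned game piece, 40 mm across, 74 mm tall, loose on the tray about 62 mm from the axis. Origin: centre of its underside
- charger: white plug-in charger 70 x 46 x 28 mm, loose on the tray about 62 mm from the axis, at first at the front. Origin: centre of its underside, long side along its own x
- mouse: black computer mouse 104 x 66 x 37 mm, loose on the desk left of the carousel; leave alone. Origin: centre of its underside
- mug: blue-grey mug 92 x 127 x 95 mm with its handle, loose on the desk right of the carousel; leave alone. Origin: centre of its underside
- stapler: blue stapler 34 x 141 x 46 mm, loose on the desk at the near right; leave alone. Origin: centre of its underside
Things that resemble listed ones, but are neither listed nor needed, are in the scene too. Leave any purple look-alike of the mini_cone alone. Leave any yellow look-alike of the parts_jar alone.

How it is judged (in metres and radians):
At the end, for the whole second after the job is handed in: the middle of the jar lies within 14 mm to either side of the line from the tray's axis through the arrow, on the arrow's side (some 13 deg of turn); the tray is at rest; jar, cone, game piece and charger all stand upright on the tray floor (y of parts_jar in the frame of carousel between -0.014 and 0.014 m and x of parts_jar in the frame of carousel below -0.035 m and velocity of joint carousel_tray between -0.05 and 0.05 rad/s and horizontal distance between each of parts_jar, mini_cone, red_pawn, charger and carousel below 0.09 m and angle between each of parts_jar, mini_cone, red_pawn, charger's own z axis and vertical below 0.15 rad and height (world z) of parts_jar between 0.014 and 0.026 m and height (world z) of mini_cone between 0.014 and 0.026 m and height (world z) of red_pawn between 0.014 and 0.026 m and height (world z) of charger between 0.014 and 0.026 m); the robot touches nothing.
It fails at once if the robot touches a thing standing on the tray (contact force between any of the fingers, the arm and parts_jar above 0.3 N or contact force between any of the fingers, the arm and mini_cone above 0.3 N or contact force between any of the fingers, the arm and red_pawn above 0.3 N or contact force between any of the fingers, the arm and charger above 0.3 N).
It fails at once if a thing on the tray is lifted, tipped or thrown off (height (world z) of any of parts_jar, mini_cone, red_pawn, charger above 0.035 m or height (world z) of any of parts_jar, mini_cone, red_pawn, charger below 0.01 m or angle between any of parts_jar, mini_cone, red_pawn, charger's own z axis and vertical above 0.35 rad or horizontal distance between any of parts_jar, mini_cone, red_pawn, charger and carousel above 0.1 m).
It fails at once if the tray is whirled round (faster than 3 rad/s, half a turn a second) (velocity of joint carousel_tray above 3 rad/s or velocity of joint carousel_tray below -3 rad/s).
It fails at once if the mouse, mug or stapler is shifted by more than 15 mm (distance of any of mouse, mug, stapler from where it was at the start of the episode above 0.015 m).
It also fails if it takes over 58 s, if anything falls off the work surface, if the arm or the gripper's body presses on something with over 40 N, if the wrist force passes 120 N, or if a joint passes its speed limit or range.

## Robot

A 6-joint arm with a two-finger parallel gripper is mounted at the origin on a cart in front of the work surface, level with it; the furniture and walls round the work are solid. World frame = base frame: x ahead of the robot, y to its left, z up, the work surface at z = 0. Lengths are in mm, angles in degrees, forces in N, time in s.
With the tool pointing down it reaches from about 300 to 850 mm from the base axis. Payload 4.2 kg.
Tool frame: the origin (TCP) lies midway between the tips of the shut fingers; the grasp point (between the pads) lies 19 mm behind it (env.hold_point_z is the z of the grasp point in the tool frame, in mm); z points along the fingers, y is the direction in which the jaws open and shut (so a half turn about z gives the same grasp; the last joint's range is limited). The gripper opens to 91 mm and grips with 3 to 60 N. Pads are 32 mm wide; open, the fingers measure 118 mm over their backs; the gripper's body (76 mm by 178 mm) begins 60 mm behind the grasp point.
Start: joints at [71.047, 18.312, 89.639, -0, 72.044, -1.146], TCP at [175.849, 547.467, 213.976] pointing down, gripper open.
Joint ranges: [-177.97, 177.97], [-48.28, 115.42], [12.27, 149.76], [-77.06, 257.06], [2.81, 150.46], [-146.56, 146.56]. Speed limits (degrees/s): [147.25, 147.25, 180, 180, 180, 180].

## Interface

Orientations are given as [roll, pitch, yaw] about the fixed x, y, z axes, in that order (R = Rz(yaw) Ry(pitch) Rx(roll)).
In Python, from workcell import env, grab_frame, camera_params, spotter gives the robot as it stands. The module is installed in compiled form; this text tells all that it offers.
- The arm moves only by the shell command python3 -m jog 'ROWS' [FORCE]. ROWS is text: rows parted by semicolons, each of 7 numbers parted by spaces: the turn, a rotation vector about the world's x, y, z in units of 5 degrees (1.0 is 5 degrees), then the shift along the world's x, y, z in units of 25 mm (1.0 is 25 mm), then the opening, from 0 (shut) to 1 (fully open). A call has 1 to 5 rows; each row is the pose to reach, as a shift and turn from the pose commanded when the call began; what a row does not reach only later rows make up. A row lasts 1/8 s, in which the tool goes at most 62.5 mm and 10.7 degrees, less where a joint would pass 70% of its speed; a pose out of reach is approached as far as the arm can. A call with a gripper value outside its range is refused whole. The fingers move at their own pace and stop on an object; FORCE is the grip in N (left out, the last holds). Time passes only in rows, so rows that repeat a pose let the fingers close. It gives the time, the measured TCP pose, the force and the opening at its end, in the units of the state.
- env.state(): the state, without advancing time (a new reading comes with each control period).
- grab_frame(name): name is "scene" or "top" or "wrist"; returns the picture (480x640x3 uint8, red, green, blue); there is no depth.
- camera_params(name): a dict with "K" (3x3 intrinsics, pixels), "rvec" (rotation vector, rad) and "tvec" (3), from world to camera coordinates, as OpenCV has them. Camera axes: x right, y down, z forward; pixel columns grow to the right and rows downward; lengths in mm; the calibration is good to about 2 mm. A picture is of the moment at which its call begins: read the wrist's pose just before it. camera_params takes no time and is no camera call; for the wrist camera it gives the pose at the moment of the call.
- env.job_done(): hands the job in, once; it reports no verdict.
Trained networks look in the newest picture that a camera, given by its name, has taken for a name from the list of things; names that differ only in an ending like _2 or _b are one class to them, and where a whole thing is asked for, a point or a joint stands for the part that bears it (a point fixed in the world has none). Each returns a list of dicts, best first, with "conf" (0 to 1); they miss things now and then, are a little off and sometimes report something else, mostly with a low value. They report only what shows in the picture. A call takes as long as a camera call. They do not tell look-alikes from the thing itself.
- spotter.look_for(query, camera): "box" ([left, top, width, height] in pixels, round what is visible of it).
- spotter.trace(query, camera): "region" (480x640 bool, what is visible of it) and "box" ([left, top, width, height] in pixels, round what is visible of it).
The state is a dict: "time_s": time; "qpos": joint angles; "qvel": joint speeds; "effort": joint torques, N m; "ee_pos": TCP position; "ee_rot": TCP orientation; "force": force on the tool from outside, world axes, zero at the start; "torque": the same for the moment, N m; "gripper_width": finger opening in mm.
Only numpy, scipy, OpenCV 4.12 (cv2) and the standard library are available. Lean on these libraries where they do the work, as an engineer would, in place of code of your own. Each camera call takes 0.05 s, during which the arm holds its last target. There are 200 camera calls.

## Working session

There is one attempt and no reset: what is moved stays moved. The work goes in short steps, Python scripts to look and compute and a shell command to move; the robot and the scene stay as the last step left them, time stands still between calls to the robot, and variables do not carry over. Pictures are saved under pics/ and viewed, about 8 in all and at most 12, crops included, and the job is handed in when it is done.

```bash
mkdir -p pics
cat > h.py <<'E'
import numpy as np, cv2
from workcell import env, grab_frame, camera_params, spotter
def cam(n):
    p=camera_params(n);return np.array(p["K"],float),cv2.Rodrigues(np.array(p["rvec"],float))[0],np.array(p["tvec"],float).ravel()
def ray(n,u,v,z):
    K,R,t=cam(n);d=R.T@np.linalg.solve(K,[u,v,1]);c=-R.T@t
    return c+d*(z-c[2])/d[2]
def proj(n,P):
    K,R,t=cam(n);q=(K@(R@np.atleast_2d(P).T+t[:,None])).T
    return q[:,:2]/q[:,2:]
def save(im,f,crop=None,s=1):
    if crop: x,y,w,h=crop; im=im[y:y+h,x:x+w]
    cv2.imwrite(f,cv2.resize(im[:,:,::-1],None,fx=s,fy=s,interpolation=cv2.INTER_CUBIC))
E
python3 - <<'E'
from h import *
a=grab_frame("top");b=grab_frame("scene")
save(a,"pics/top0.png");save(b,"pics/scene0.png")
for n in("top",):
  for q in("carousel","parts_jar","fin0","mini_cone","red_pawn","charger","front_arrow"):
    try:
      for d in spotter.look_for(q,n)[:5]: print(n,q,np.round(d["box"]),round(d["conf"],2))
    except Exception as e: print(q,e)
E
```

```text
top carousel [264. 170. 105.  96.] 0.59
top parts_jar [203. 221.  23.  22.] 0.84
top parts_jar [327. 192.  24.  27.] 0.81
top fin0 [260. 168. 106.  90.] 0.84
top mini_cone [277. 205.  26.  30.] 0.92
top mini_cone [383. 237.  27.  28.] 0.59
top mini_cone [305. 179.   8.  16.] 0.38
top red_pawn [303. 177.  11.  20.] 0.66
top red_pawn [258. 168. 109.  99.] 0.22
top charger [308. 220.  19.  28.] 0.8
top front_arrow [258. 167. 112. 100.] 0.61
top front_arrow [262. 165. 108. 102.] 0.35
top front_arrow [446. 244.  47.  51.] 0.18
```

View pics/top0.png

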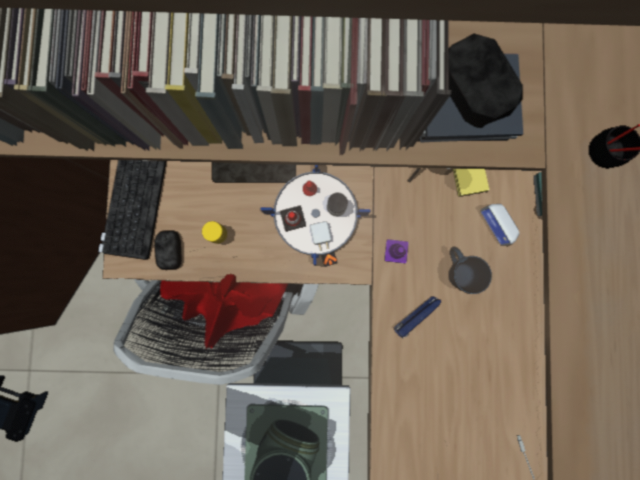

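View pics/scene0.png

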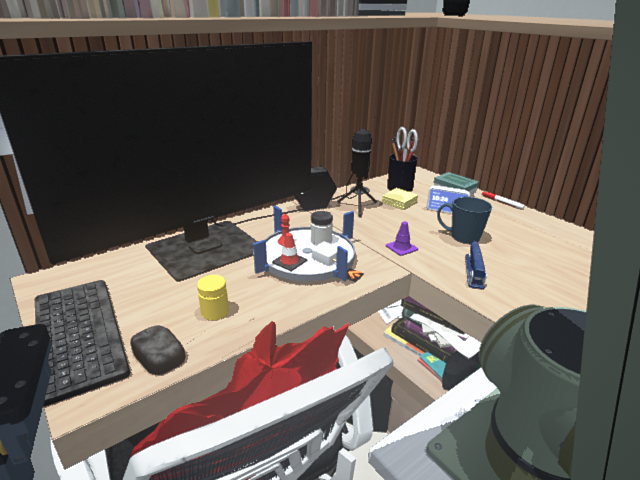

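The top picture shows the carousel centred near (316,213), with fins near (266,211), (317,170), (364,212) and (317,259), and the orange arrow near (330,259). There are two jar candidates: pale with a dark lid at (338,205), on the tray, and yellow at (212,232), on the desk. The first fits the description. I'll confirm it in an enlarged crop and measure it.

```bash
cat >> h.py <<'E'
def measure(show=None):
    from scipy.optimize import least_squares
    im=grab_frame("top");hsv=cv2.cvtColor(im,cv2.COLOR_RGB2HSV)
    roi=np.zeros((480,640),bool);roi[150:285,245:385]=1
    out={}
    o=(hsv[...,0]>4)&(hsv[...,0]<16)&(hsv[...,1]>170)&(hsv[...,2]>120)&roi
    v,u=np.nonzero(o);keep=v>248;u,v=u[keep],v[keep]
    out["arrow"]=ray("top",u.mean(),v.mean(),6)[:2] if len(u) else None
    white=((hsv[...,1]<40)&(hsv[...,2]>170)&roi).astype(np.uint8)
    n,l,s,c=cv2.connectedComponentsWithStats(white);k=1+np.argmax(s[1:,4])
    h=cv2.convexHull(np.argwhere(l==k)[:,::-1].astype(np.int32))[:,0]
    P=np.array([ray("top",a,b,24)[:2] for a,b in h])
    f=least_squares(lambda p:np.hypot(*(P-p[:2]).T)-p[2],[*P.mean(0),108],loss="soft_l1",f_scale=2).x
    out["tray"]=f
    b=((hsv[...,0]>105)&(hsv[...,0]<130)&(hsv[...,1]>90)&roi).astype(np.uint8)
    n,l,s,c=cv2.connectedComponentsWithStats(b)
    for i in range(1,n):
        if s[i,4]>15:
            w=ray("top",*c[i],60)[:2]-f[:2]
            out["fin%d"%i]=(np.round(c[i],1),s[i,4],np.round([np.hypot(*w),np.degrees(np.arctan2(w[1],w[0]))],1))
    return im,out
E
python3 - <<'E'
from h import *
im,o=measure()
for k,v in o.items(): print(k,v)
a=o["arrow"]-o["tray"][:2];print("front",np.hypot(*a),np.degrees(np.arctan2(a[1],a[0])))
for q in("parts_jar","red_pawn","mini_cone","charger"):
  for d in spotter.trace(q,"top")[:3]:
    v,u=np.nonzero(d["region"]);w=ray("top",u.mean(),v.mean(),55)[:2]-o["tray"][:2]
    print(q,round(d["conf"],2),round(u.mean(),1),round(v.mean(),1),"r,ang",np.round([np.hypot(*w),np.degrees(np.arctan2(w[1],w[0]))],1))
for q in("mug","mouse","stapler"):
  for d in spotter.look_for(q,"top")[:1]: x,y,w,h=d["box"];print(q,ray("top",x+w/2,y+h/2,40))
for n in("top","scene","wrist"):
  K,R,t=cam(n);print(n,-R.T@t,K[0,0])
save(im,"pics/c1.png",(240,150,150,130),5)
E
```

```text
arrow [479.28795327 -99.58640784]
tray [597.01812038 -59.95060408 104.56220425]
fin3 (array([266.1, 208.9]), np.int32(28), array([124.5,  89.1]))
fin7 (array([314.2, 257.6]), np.int32(28), array([ 118.5, -179.9]))
front 124.22314271836198 -161.39334444339326
parts_jar 0.59 336.3 203.9 r,ang [ 56.8 -69.3]
red_pawn 0.73 308.5 187.9 r,ang [62.5 17.5]
mini_cone 0.73 292.3 218.2 r,ang [ 61.2 108.6]
mini_cone 0.59 315.4 214.0 r,ang [   7.3 -175.4]
mini_cone 0.58 395.7 250.8 r,ang [ 227.3 -115.1]
charger 0.82 320.0 232.7 r,ang [  56.4 -166.2]
mug [ 457.40628844 -460.11397317   40.        ]
mouse [494.12015078 310.22949462  40.        ]
stapler [ 335.81488134 -321.74655419   40.        ]
top [ 423.26563663  -66.34474    1216.35162852] 460.52350066536417
scene [-111.97989793  447.21948206  529.76857966] 439.80753557946537
wrist [108.78848039 569.48843639 384.33290441] 425.2820188525212
```

View pics/c1.png

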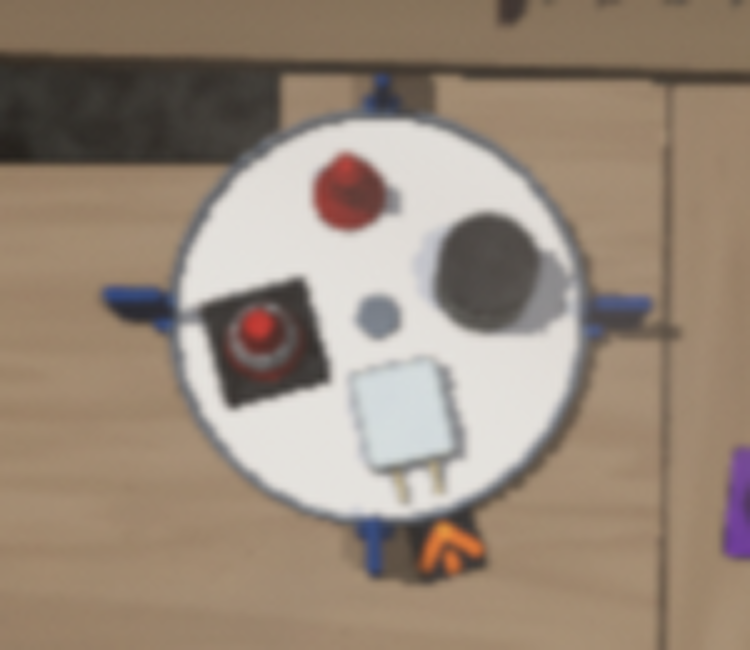

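The crop confirms the jar with the dark lid at (337,204), about -69° in the world frame. The arrow is at about -161°, so the tray must turn about 92° clockwise. I plan to push the front fin (about 180°) from its right side round to about 88°. First I check the clearance over the chair and the tool yaw.

Run:
```python
from h import *
print(env.state()["ee_rot"],env.state()["qpos"])
print("hub",ray("top",315.6,213.2,22), "lid",ray("top",337.4,204,90),"fin front",ray("top",314.9,255.5,85),"fin left",ray("top",263,209,85),"fin right",ray("top",369,211.5,85))
pa=[cam(n)[0]@np.c_[cam(n)[1],cam(n)[2]] for n in("top","scene")]
for a,b in[((228,278),(265,325)),((285,285),(380,355)),((150,330),(265,325))]:
  X=cv2.triangulatePoints(pa[0],pa[1],np.array(a,float),np.array(b,float));X=X[:3]/X[3];print(X.ravel(),[proj(n,X.ravel()) for n in("top","scene")])
```

```text
[1.79992481e+02 2.21860697e-04 1.62192413e+02] [ 7.10466590e+01  1.83106079e+01  8.96386748e+01 -7.51356327e-05
  7.20431958e+01 -1.14573113e+00]
hub [596.65950809 -60.74637794  22.        ] lid [ 611.05037839 -114.41282222   90.        ] fin front [482.58812031 -61.8270812   85.        ] fin left [594.83691259  69.4841623   85.        ] fin right [ 594.99658451 -193.44638241   85.        ]
[421.41849484 157.9766596   29.56951867] [array([[228.62179563, 278.47850569]]), array([[263.73634423, 324.82589281]])]
[ 379.87040744  -15.58908515 -100.7583642 ] [array([[297.92796114, 294.69477089]]), array([[351.30743348, 352.80385838]])]
[285.98706985 271.69407269 188.16886886] [array([[160.43357576, 339.10805046]]), array([[233.74275841, 317.24716395]])]
```

```bash
python3 -m jog '0 0 0 0 0 2.5 0;0 0 -5 3 -5 3.5 0;0 0 -10 6 -11 3.5 0;0 0 -10 6 -11 3.5 0;0 0 -10 6 -11 3.5 0'
```

```text
time_s: 1.48
ee_pos: [296.2, 327.7, 298.1]
ee_rot: [179.9, 0.0, 118.9]
force: [0.3, 0.5, 1.3]
gripper_width: 44.0
```

```bash
python3 -m jog '0 0 -2 2 -2.4 0 0;0 0 -4 3 -4.8 0 0;0 0 -5 4 -7.2 0 0;0 0 -5 5 -9.6 0 0;0 0 -5 5 -11.5 0 0'
```

```text
time_s: 2.1
ee_pos: [420.7, 46.2, 297.8]
ee_rot: [179.9, 0.0, 94.2]
force: [2.0, -0.0, 0.5]
gripper_width: 0.7
```

```bash
python3 -c "
from workcell import env;s=env.state();print(s['ee_pos'],s['ee_rot'],s['qpos'])"
```

```text
[420.71923009  46.17215054 297.83552294] [1.79933453e+02 6.34907791e-04 9.42170771e+01] [ 4.70688453e+00  1.61556478e+00  9.85451156e+01 -1.22320467e-03
  7.97727806e+01  4.90023593e-01]
```

```bash
python3 -m jog '0 0 -0.8 1 -2.4 0 0;0 0 -0.8 1.8 -4.8 0 0;0 0 -0.8 1.8 -5.8 0 0;0 0 -0.8 1.8 -5.8 0 0;0 0 -0.8 1.8 -5.8 0 0'
```

```text
time_s: 2.72
ee_pos: [464.5, -96.1, 297.8]
ee_rot: [180.0, -0.0, 90.2]
force: [0.6, 0.4, 0.8]
gripper_width: 0.2
```

Run:
```python
from h import *
im=grab_frame("wrist")
im=im.copy()
for P,c in(((597,-60.5,20),(0,255,0)),((464.5,-96,40),(255,0,255)),((470,-60.5,85),(0,255,255)),((483,-99,6),(255,255,0))):
    u=proj("wrist",P)[0];print(P,u);cv2.circle(im,tuple(int(x) for x in np.clip(u,-999,999)),4,c,-1)
save(im,"pics/w1.png")
```

```text
(597, -60.5, 20) [447.28600611 170.6985875 ]
(464.5, -96, 40) [319.96974644 206.99260553]
(470, -60.5, 85) [326.25635449 175.98807073]
(483, -99, 6) [336.86474107 204.66296287]
```

View pics/w1.png

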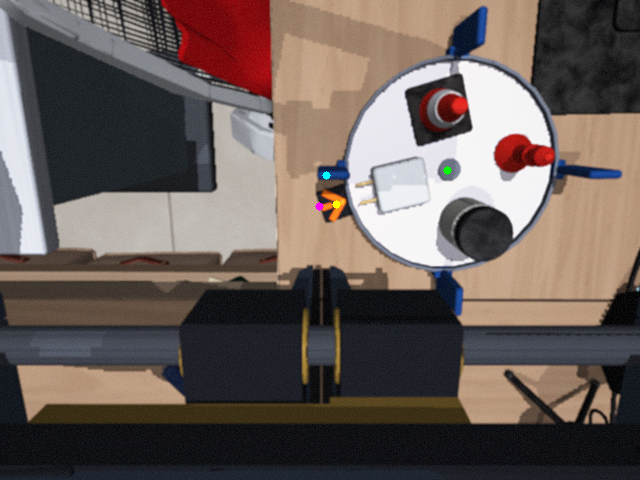

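The wrist view agrees with the calibration: the hub marker sits on the hub, and the fin marker sits on the front fin at (326,176). The jar's lid is at (483,233) and the arrow at (337,205). I'll measure the jar from here, then descend beside the fin.

```bash
python3 - <<'E'
from h import *
c=np.array([597,-60.5])
for n,u,v,z in(("lid",483,233,90),("arrow",334,204,6),("finfront tip",322,173,85),("finright",458,303,85),("finback",617,174,85)):
    w=ray("wrist",u,v,z)[:2]-c;print(n,np.hypot(*w),np.degrees(np.arctan2(w[1],w[0])))
E
python3 -m jog '0 0 0 0 0 -2.4 0;0 0 0 0 0 -4.8 0;0 0 0 0 0 -7.2 0;0 0 0 0 0 -9 0;0 0 0 0 0 -10 0'
python3 -m jog '0 0 0 0 0 0 0;0 0 0 0 0.3 0 0'
```

```text
lid 53.020408346747445 -71.95486939755617
arrow 123.09161503670745 -162.12453835330442
finfront tip 130.84411875073383 178.85127058923686
finright 120.98940820011508 -89.41124736525944
finback 132.70574416696974 1.31439701252309
time_s: 3.4
ee_pos: [463.4, -95.0, 45.8]
ee_rot: [-179.8, -0.1, 90.3]
force: [0.1, -0.9, -0.7]
gripper_width: 0.3
time_s: 3.65
ee_pos: [465.8, -88.8, 48.9]
ee_rot: [179.9, 0.0, 90.2]
force: [0.2, 0.5, -0.2]
gripper_width: 0.5
```

```bash
cat > plan.py <<'E'
import numpy as np
from h import env
def p(t,r=132,o=20):
    t=np.radians(t);return np.array([597+r*np.cos(t)-o*np.sin(t),-60.5+r*np.sin(t)+o*np.cos(t)])
def table(start,seqs,startpos=None):
    pos=p(start) if startpos is None else np.array(startpos)
    for s in seqs:
        print(';'.join("0 0 %.1f %.2f %.2f 0 0"%((t-start)/5,*((p(t)-pos)/25)) for t in s));start=s[-1];pos=p(start)
E
python3 - <<'E'
from plan import *
s=env.state();print(s["ee_pos"],s["ee_rot"],s["force"])
table(180,[(180,179,176,172,167),(162,157,152,147,142),(137,132,127,122,117),(112,107,103,100,98)],s["ee_pos"][:2])
E
```

```text
[465.83597812 -88.80171348  48.94604261] [1.79857166e+02 2.30560979e-02 9.02416215e+01] [ 0.18601281  0.53166704 -0.15465907]
0 0 0.0 -0.03 0.33 0 0;0 0 -0.2 -0.05 0.42 0 0;0 0 -0.8 -0.08 0.70 0 0;0 0 -1.6 -0.09 1.07 0 0;0 0 -2.6 -0.08 1.54 0 0
0 0 -1.0 0.06 0.46 0 0;0 0 -2.0 0.15 0.92 0 0;0 0 -3.0 0.29 1.36 0 0;0 0 -4.0 0.46 1.80 0 0;0 0 -5.0 0.67 2.21 0 0
0 0 -1.0 0.25 0.40 0 0;0 0 -2.0 0.53 0.77 0 0;0 0 -3.0 0.84 1.12 0 0;0 0 -4.0 1.18 1.43 0 0;0 0 -5.0 1.54 1.72 0 0
0 0 -1.0 0.39 0.25 0 0;0 0 -2.0 0.80 0.47 0 0;0 0 -2.8 1.14 0.62 0 0;0 0 -3.4 1.41 0.72 0 0;0 0 -3.8 1.58 0.78 0 0
```

```bash
python3 -m jog '0 0 0 0 0.3 0 0;0 0 -0.2 0 0.4 0 0;0 0 -0.8 -0.1 0.7 0 0;0 0 -1.6 -0.1 1.05 0 0;0 0 -2.6 -0.1 1.5 0 0'
python3 -m jog '0 0 -1 0.05 0.45 0 0;0 0 -2 0.15 0.9 0 0;0 0 -3 0.3 1.35 0 0;0 0 -4 0.45 1.8 0 0;0 0 -5 0.65 2.2 0 0'
python3 - <<'E'
from h import *
im,o=measure();print(o)
save(im,"pics/c2.png",(240,150,150,130),5)
E
```

```text
time_s: 4.28
ee_pos: [462.4, -51.7, 48.4]
ee_rot: [179.9, 0.0, 77.0]
force: [-0.2, -1.4, 0.3]
gripper_width: 0.5
time_s: 4.9
ee_pos: [478.3, 3.6, 48.2]
ee_rot: [180.0, 0.0, 52.0]
force: [0.6, -0.1, 0.2]
gripper_width: 0.3
{'arrow': array([481.88992346, -98.36190344]), 'tray': array([598.43822093, -62.38019367, 102.8152317 ]), 'fin1': (array([345.3, 172.1]), np.int32(20), array([123.6, -35.6])), 'fin2': (array([276.7, 179.4]), np.int32(34), array([128.4,  53.1])), 'fin5': (array([352.4, 240.4]), np.int32(40), array([ 118.9, -128.5]))}
```

View pics/c2.png

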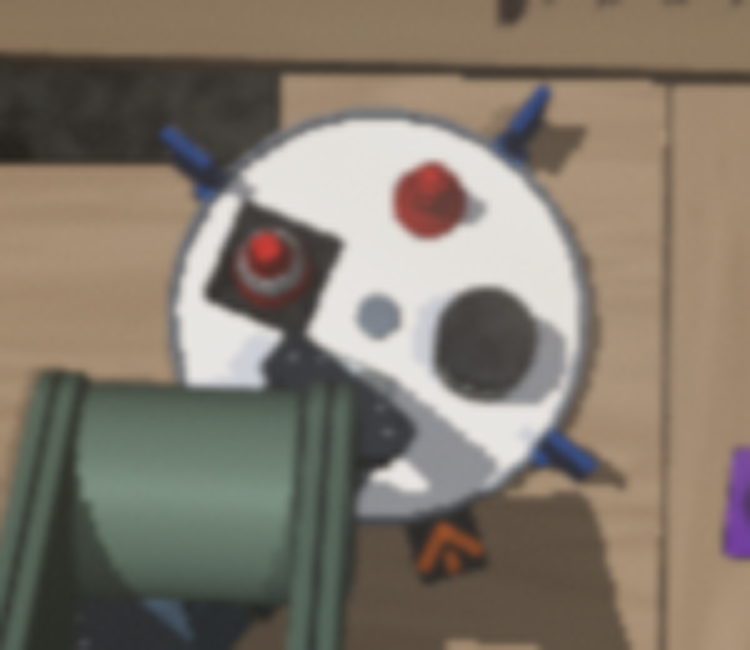

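The tray has turned about 37°: the fins are now near 53°, -36° and -128°. The cone (270,260 in the crop), pawn (430,200) and jar (484,343) all stand and moved round with it. The gripper hides the charger. I carry on pushing.

```bash
python3 -m jog '0 0 -1 0.25 0.4 0 0;0 0 -2 0.55 0.75 0 0;0 0 -3 0.85 1.1 0 0;0 0 -4 1.2 1.45 0 0;0 0 -5 1.55 1.7 0 0'
python3 -m jog '0 0 -1 0.4 0.25 0 0;0 0 -2 0.8 0.45 0 0;0 0 -2.8 1.15 0.6 0 0;0 0 -3.4 1.4 0.7 0 0;0 0 -3.8 1.6 0.8 0 0'
python3 -m jog '0 0 0 0 0 0 0;0 0 0 0 0 0 0'
cat > jar.py <<'E'
from h import *
def jar(show=None):
    im,o=measure();C=np.array([597,-60.5])
    for k in o:
        if k.startswith("fin"): print(k,o[k])
    print("arrow",o["arrow"]);f=np.radians(-161.8)
    for d in spotter.trace("parts_jar","top")[:3]:
        v,u=np.nonzero(d["region"]);print(u.mean(),v.mean(),d["conf"])
    if show: save(im,show,(240,150,150,130),5)
E
python3 -c "
from jar import *;jar('pics/c3.png')"
```

```text
time_s: 5.58
ee_pos: [517.1, 45.9, 48.1]
ee_rot: [-180.0, 0.0, 27.1]
force: [-0.9, -0.6, 0.1]
gripper_width: 0.2
time_s: 6.2
ee_pos: [557.3, 65.6, 48.1]
ee_rot: [180.0, 0.0, 8.2]
force: [-0.1, -0.9, 0.1]
gripper_width: 0.4
time_s: 6.45
ee_pos: [557.0, 65.6, 47.9]
ee_rot: [180.0, -0.0, 8.3]
force: [-0.4, -0.2, 0.3]
gripper_width: 0.6
fin4 (array([320.5, 257.5]), np.int32(34), array([ 120.2, -172.9]))
arrow [ 483.69247903 -100.4283867 ]
324.4779220779221 231.2207792207792 0.59
468.470335954253 272.51751250893494 0.24
```

View pics/c3.png

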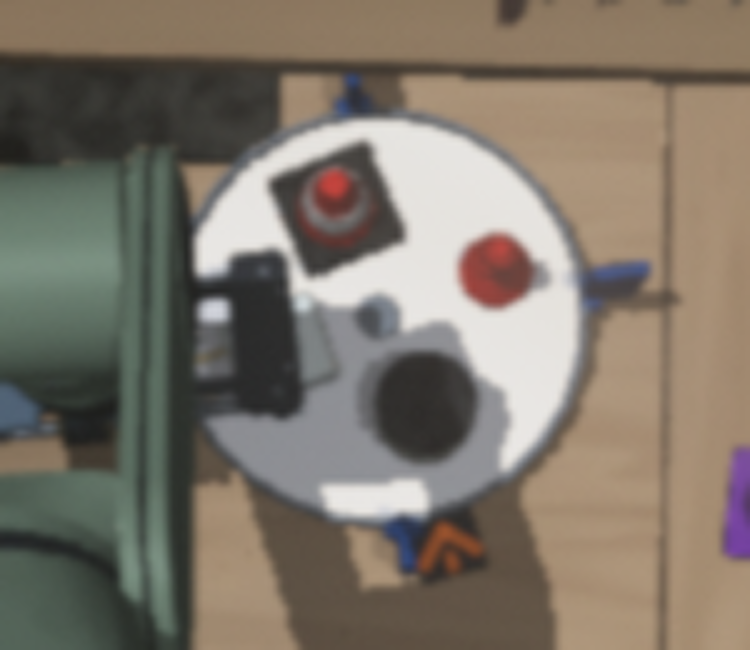

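All four things stand; the jar's lid is at crop (425,405), pixel (325,231), just short of the arrow at crop (450,545).

Run:
```python
from plan import *
from h import *
C=np.array([597,-60.5])
for u,v in((325,231),(337.4,204),(336.8,218.6)):
    w=ray("top",u,v,90)[:2]-C;print(np.hypot(*w),np.degrees(np.arctan2(w[1],w[0])))
table(98,[(97,95,93,91,90)]);print(p(98))
```

```text
59.22026847992291 -155.31586512548407
55.713602757420844 -75.39289426324946
57.66566601355432 -112.8280449494739
0 0 -0.2 0.09 0.03 0 0;0 0 -0.6 0.27 0.07 0 0;0 0 -1.0 0.45 0.11 0 0;0 0 -1.4 0.64 0.15 0 0;0 0 -1.6 0.73 0.16 0 0
[558.8237893   67.43192305]
```

```bash
python3 -m jog '0 0 -0.2 0.1 0 0 0;0 0 -0.6 0.25 0.05 0 0;0 0 -1 0.45 0.1 0 0;0 0 -1.4 0.6 0.15 0 0;0 0 -1.6 0.7 0.15 0 0'
python3 -m jog '0 0 0 0 0 0 0;0 0 0 -0.3 0.2 0 0;0 0 0 -0.8 0.4 0 0'
python3 -m jog '0 0 0 0 0 1.5 0;0 0 0 0 0 3.5 0;0 0 0 0 0 5.5 0;0 0 0 -1 0.5 8 0;0 0 0 -2 1.5 10 0'
python3 -m jog '0 0 0 -1 2 0 0;0 0 0 -2 4 0 0;0 0 0 -3 6 0 0;0 0 0 -3 6 0 0;0 0 0 -3 6 0 0'
python3 - <<'E'
from jar import *
jar('pics/c4.png')
E
```

```text
time_s: 7.18
ee_pos: [575.0, 69.7, 47.7]
ee_rot: [-180.0, 0.0, 0.1]
force: [-0.7, 0.5, -0.9]
gripper_width: 0.6
time_s: 7.55
ee_pos: [554.0, 79.8, 47.7]
ee_rot: [-180.0, 0.0, 0.2]
force: [0.3, -0.3, 0.5]
gripper_width: 0.6
time_s: 8.18
ee_pos: [505.1, 115.2, 295.8]
ee_rot: [-180.0, -0.0, 0.1]
force: [-0.1, 2.2, -0.2]
gripper_width: 0.4
time_s: 8.8
ee_pos: [430.9, 264.9, 293.9]
ee_rot: [179.9, 0.0, 0.3]
force: [-0.4, 0.3, -0.3]
gripper_width: 0.6
fin3 (array([266.8, 208.9]), np.int32(31), array([123.,  89.]))
fin5 (array([314.2, 257.7]), np.int32(29), array([118.5, 179.9]))
arrow [478.44077533 -98.45038055]
213.99054373522458 231.85106382978722 0.95
321.5360824742268 231.87113402061857 0.71
```

View pics/c4.png

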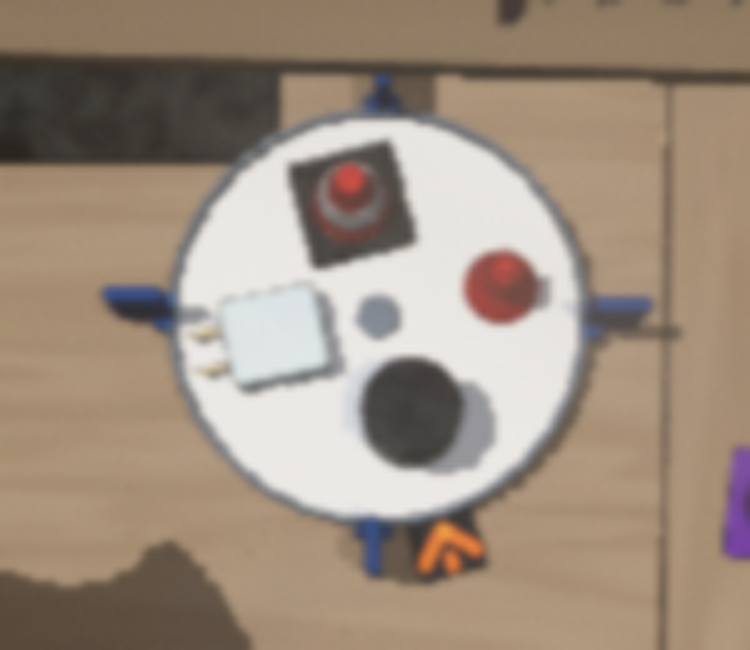

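The tray stands about 90° from its start. The jar's lid is at crop (411,412), lined up with the hub (378,316) and the arrow (450,547), and everything is upright. One numeric check, then hand-in.

Run:
```python
from h import *
grab_frame("scene")
im,o=measure();C=np.array([597,-60.5]);a=o["arrow"]-C;a/=np.hypot(*a)
w=ray("top",322.2,232.4,90)[:2]-C
print("along",w@a,"side",a[0]*w[1]-a[1]*w[0])
K,R,t=cam("scene")
for d in spotter.trace("parts_jar","scene")[:3]:
    v,u=np.nonzero(d["region"]);w=ray("scene",u.mean(),v.mean(),55)[:2]-C
    print(d["conf"],u.mean(),v.mean(),"along",w@a,"side",a[0]*w[1]-a[1]*w[0])
for o_ in o: 
    if o_[:3]=="fin": print(o[o_])
for q in("mug","mouse","stapler"):
  for d in spotter.look_for(q,"top")[:1]: x,y,w,h=d["box"];print(q,ray("top",x+w/2,y+h/2,40))
```

```text
along 60.16436815159602 side -0.4382544539841895
0.95 213.05292702485966 297.457898957498 along -1.7523837124351134 side -280.35115043803694
0.63 327.25921052631577 244.27894736842106 along 53.194446512784516 side 2.9020983844240096
(array([266.9, 208.9]), np.int32(32), array([122.9,  89. ]))
(array([314.2, 257.7]), np.int32(29), array([118.5, 179.9]))
mug [ 454.92771236 -457.79057637   40.        ]
stapler [ 335.32589561 -327.96389264   40.        ]
```

```bash
python3 -c "
from workcell import env;print(env.job_done(),env.state()['time_s'])"
```

```text
the job is handed in; nothing more can be done
the job is handed in; nothing more can be done
```

I turned the carousel about 90° clockwise, pushing the front fin with the shut fingertips. Then I backed off, lifted to about 295 mm, moved clear and handed the job in at about 9 s on the robot's clock.

- **Jar position:** it stands about 60 mm from the axis on the arrow's side. The top camera puts it 0.4 mm off the arrow line and the scene camera 2.9 mm off, against a limit of 14 mm.
- **Tray and things on it:** the fins read the same in the last two pictures, so the tray is at rest. In the last top picture I viewed, the jar, cone, game piece and charger all stand upright.
- **Desk items:** the mug reads within 4 mm of where it was. The stapler reads 6 mm off; the arm never went near it, so I take that as detection noise.
- **Not confirmed:** the network did not find the mouse in the last picture, probably because the arm hid it. The arm was only ever high above it, and I felt no contact, but I did not re-measure it.
- **Disagreement:** the first jar angles, from the top and wrist cameras, ranged from -69° to -75°. I aimed between them, and the final position came out in line.

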